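# Unlid the running tank and load the cassette by feel

### The job

Load the running tank: lift the loose blue hood off the white tank and set it down, right way up, in the middle of the green mat; then take the cassette from its leaning stand and slide it, orange bar on top, into the slot of the carrier inside the tank until it stands fully home on the tank floor. The carrier stands at a different place along the tank each time, so feel for its slot. Leave the other things on the bench as they are.

Things in the scene. Friction and masses are not known exactly. Their poses are not given: they have to be found in the camera images.
- tank: White open-topped tank, fixed. Outside 160 mm (its x) x 130 mm (y) x 80 mm high to the rim, walls 5 mm; a grey 180 x 150 mm flange runs round it outside, top at 55 mm. Floor inside at 12 mm. Origin: centre of its underside, z up. A grey carrier block stands inside (see point deck_middle).
- deck_middle (a point): Fixed point in the tank's middle, 56 mm above its origin: the height of the carrier's flat deck. The deck has ONE slot, yellow strips along it, 13 mm (tank x) by 105 mm (along tank y, centred), vertical, down to the tank floor. The slot lies anywhere from -20 to +20 mm in tank x from this point, new each time, hidden by the hood and not reported: feel or look for it. 80 N to shift.
- hood: Loose blue hood, an upside-down box: outside 172 (x) x 142 (y) x 75 mm high, walls 4 mm. Origin: centre of its open lower side, z up. It starts on the tank's flange, origin 55 mm above the tank's, axes alike, overlapping the tank's rim by 25 mm with 2 mm play all round; not fastened. 0.26 to 0.44 kg.
- hood_handle (a point): Middle of the hood's black handle bar, 105 mm above the hood's origin and 30 mm above its top. Bar 14 mm thick (hood x), 100 mm long (hood y), 16 mm high, on two posts at y = +-44 mm, free underneath between them.
- mat: Green mat, fixed flat on the bench, 220 (x) x 190 (y) x 4 mm: where the hood goes. Origin: centre of its underside.
- stand: Fixed stand, black 130 x 130 x 8 mm foot and a 62 mm deep aluminium pocket that holds the cassette leaning 0.40 rad from vertical, top towards the stand's +x, away from the robot. Origin: centre of the foot's underside. The pocket's floor centre lies 22 mm along -x and 30 mm up.
- cassette: Flat rigid cassette, white frame, glass window, 24 mm orange bar along the top: 10 mm thick (its x), 100 mm wide (y), 105 mm tall (z, towards the orange bar), bottom edge rounded to 3 mm radius; 0.11 to 0.2 kg. Origin: centre of its bottom edge. It starts leaning in the stand's pocket, top 43 mm sticking out, and comes out along its own z. Front and back alike.
- tube_rack: Bystander: blue tube rack, 200 x 100 x 45 mm with tube caps to 65 mm, upright on the bench. Origin: centre of its underside.
- foil_dish: Bystander: shallow aluminium dish, 90 mm across, 28 mm high, upright on the bench. Origin: centre of its underside.
- jar: Bystander: glass jar, 70 mm across, 90 mm high, upright on the bench. Origin: centre of its underside.
- tip_box: Bystander: yellow and grey box, 75 x 75 x 60 mm, upright on the bench. Origin: centre of its underside.
- bottle: Bystander: amber bottle, 68 mm across, 150 mm high, upright on the bench. Origin: centre of its underside.
There are look-alikes about, which are no part of the job. What is shaped like the hood but brown or red is not meant.

How it is judged:
On the way, in this order (a step that is already met when the one before it is completed fails the run):
1. the hood rests right way up on the mat, let go (horizontal distance between hood and mat below 0.06 m and height (world z) of hood below 0.012 m and angle between hood's own z axis and vertical below 0.08 rad and contact force between hood and the fingers below 0.1 N and linear speed of hood below 0.02 m/s), for 0.2 s.
2. the cassette stands fully home in the slot (z of cassette in the frame of tank between 0.006 and 0.018 m and x of cassette in the frame of tank between -0.026 and 0.026 m and y of cassette in the frame of tank between -0.008 and 0.008 m and angle between cassette's own z axis and vertical below 0.17 rad), for 0.2 s.
At the end, for the whole second after the job is handed in: Hood right way up on the mat (centres within 60 mm, flat to 0.08 rad); cassette orange bar up in the slot, bottom edge under 18 mm above the tank's underside (home: 12 mm), within 8 mm (y) and 26 mm (x) of the tank's middle, upright to 0.17 rad; both at rest (all of step 2 and horizontal distance between hood and mat below 0.06 m and height (world z) of hood below 0.012 m and angle between hood's own z axis and vertical below 0.08 rad and linear speed of each of hood, cassette below 0.02 m/s); the robot touches nothing.
It fails at once if a bystander is shifted by more than 30 mm or tipped over (distance of any of tube_rack, foil_dish, jar, tip_box, bottle from where it was at the start of the episode above 0.03 m or angle between any of tube_rack, foil_dish, jar, tip_box, bottle's own z axis and vertical above 0.4 rad).
It also fails if it takes over 72 s, if anything falls off the work surface, if the arm or the gripper's body presses on something with over 40 N, if the wrist force passes 120 N, or if a joint passes its speed limit or range.

### The arm

A 7-joint arm with a two-finger parallel gripper is mounted at the origin on the work surface. World frame = base frame: x ahead of the robot, y to its left, z up, the work surface at z = 0. Lengths are in m, angles in rad, forces in N, time in s.
With the tool pointing down it reaches from about 0.35 to 0.9 m from the base axis. Payload 19.9 kg.
Tool frame: the origin (TCP) lies between the finger pads; the fingertips stand 19 mm ahead of it and the grasp point (between the pads) is the TCP; z points along the fingers, y is the direction in which the jaws open and shut (so a half turn about z gives the same grasp; the last joint's range is limited). The gripper opens to 94 mm and grips with 3 to 60 N. Pads are 16 mm wide; open, the fingers measure 119 mm over their backs; the gripper's body (75 mm by 177 mm) begins 78 mm behind the grasp point.
Start: joints at [1.185, 0.417, -0.01, 1.614, 0.005, 1.111, -0.053], TCP at [0.211, -0.588, 0.224] pointing down, gripper open.
Joint ranges: [-2.81, 2.81], [-0.39, 2.02], [-1.27, 1.25], [0.06, 2.57], [-1.19, 4.33], [0.19, 2], [-2.82, 2.82]. Speed limits (rad/s): [1.89, 1.89, 2.39, 2.39, 3.01, 3.01, 3.01].

### API

Orientations are given as a 3x3 rotation matrix whose columns are the frame's x, y, z axes.
In Python, from rig import robot gives the robot as it stands. Calls block until the motion is done:
- robot.move_ptp(position, orientation): joint-space move of the TCP to a pose.
- robot.move_linear(position, velocity=0.15, frame=None, threshold=None): straight line of the TCP; frame=None keeps the orientation; velocity is the mean speed in m/s. With threshold (N) it stops when the force on the tool has changed by that much, and returns True; else False.
- robot.goto_joints(angles): joint-space move.
- robot.gripper_to(opening): finger opening in m; the grip force is fixed at half the most; returns when the fingers have stopped.
- robot.pause(seconds).
- robot.ik(position, orientation): joint angles nearest the present ones, or None.
- robot.get_state(): the state.
- robot.grab_frame(name): name is "scene" or "top" or "wrist"; returns the picture (400x640x3 uint8, red, green, blue); there is no depth.
- robot.camera_info(name): a dict with "fx", "fy", "cx", "cy" (pixels), "rvec" (rotation vector, rad) and "tvec" (3), from world to camera coordinates, as OpenCV has them. Camera axes: x right, y down, z forward; pixel columns grow to the right and rows downward; lengths in m; the calibration is good to about 2 mm. The wrist camera is an equidistant fisheye: a pixel r from the principal point sees the ray r / f radians off the axis. A picture is of the moment at which its call begins: read the wrist's pose just before it. camera_info takes no time and is no camera call; for the wrist camera it gives the pose at the moment of the call.
A pose or a line that the arm cannot do raises robot.PlanningError and nothing moves.
- robot.sign_off(): hands the job in, once; it reports no verdict.
The state is a dict: "time": time; "qpos": joint angles; "joint_vel": joint speeds; "effort": joint torques, N m; "ee_pos": TCP position; "tool_rot": TCP orientation; "force": force on the tool from outside, world axes, zero at the start; "moment": the same for the moment, N m; "opening": finger opening in m.
Only numpy, scipy, OpenCV 4.12 (cv2) and the standard library are available. Lean on these libraries where they do the work, as an engineer would, in place of code of your own. Each camera call takes 0.05 s, during which the arm holds its last target. There are 200 camera calls.

## Working session

There is one attempt and no reset: what is moved stays moved. The work goes in short steps, each a Python script; the robot and the scene stay as the last script left them, time stands still between calls to the robot, and variables do not carry over. Pictures are saved under pics/ and viewed, about 8 in all and at most 12, crops included, and the job is handed in when it is done.

```bash
mkdir -p pics; ls
python3 - <<'E'
from rig import robot
import cv2, numpy as np
for n in ("scene","top"):
    im=robot.grab_frame(n); cv2.imwrite(f"pics/{n}0.png",im[:,:,::-1])
    print(n,robot.camera_info(n))
print(robot.camera_info("wrist"))
s=robot.get_state();print(s["time"],s["ee_pos"],s["tool_rot"],s["force"])
E
```

```text
pics
scene {'fx': 412.4634935756264, 'fy': 412.4634935756264, 'cx': 310.0220395271243, 'cy': 198.78867087189528, 'rvec': array([ 0.85673153,  2.40366468, -1.21276984]), 'tvec': array([ 0.36892308, -0.08104334,  1.56552381])}
top {'fx': 403.6396647165102, 'fy': 403.6396647165102, 'cx': 311.3277965767946, 'cy': 200.31770407940328, 'rvec': array([ 2.10860534, -2.09813353,  0.23236996]), 'tvec': array([-0.01093124,  0.50210504,  1.20788889])}
{'fx': 309.70691628693146, 'fy': 309.70691628693146, 'cx': 319.9746971475033, 'cy': 193.9066959181258, 'rvec': array([-2.40396632,  1.69238269,  0.20372847]), 'tvec': array([-0.62475638, -0.02295373,  0.3892077 ])}
0.1 [ 0.21051666 -0.58812631  0.22387781] [[ 9.41490524e-01  3.37039099e-01 -4.88664291e-04]
 [ 3.37039433e-01 -9.41489979e-01  1.01980809e-03]
 [-1.16357332e-04 -1.12483879e-03 -9.99999361e-01]] [0.35441358 0.04306555 0.0382671 ]
```

View pics/scene0.png

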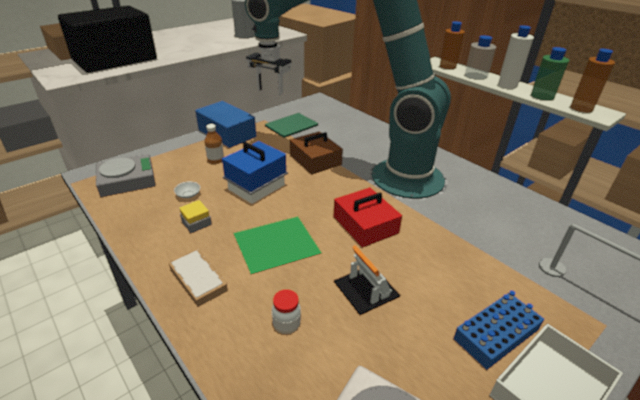

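View pics/top0.png

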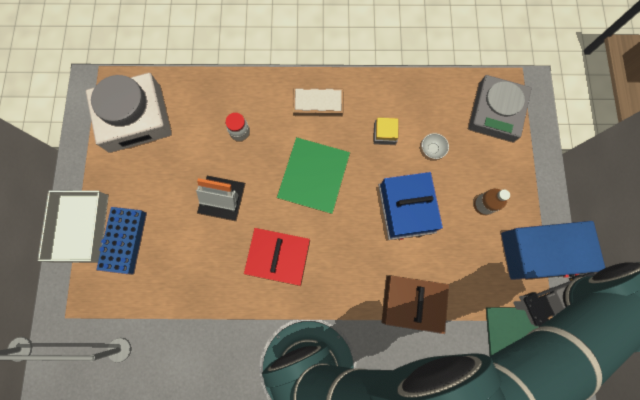

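The top view shows the blue hood on the white tank at (412,203), with the handle running from (397,202) to (433,200). Three others are hood-like: the red one at (278,256), the brown one at (416,303) and a plain blue box at (553,248). Only the one at (412,203) is blue, has a black handle and sits on the white tank. The mat is the bright green sheet at (314,175); the dark green one at (510,330) is partly off the wooden area and isn't meant. The stand with the cassette is at (221,198). I'll confirm these in an enlarged crop.

```bash
cat > h.py <<'E'
import cv2, numpy as np
from rig import robot
def cam(n):
    c=robot.camera_info(n); K=np.array([[c["fx"],0,c["cx"]],[0,c["fy"],c["cy"]],[0,0,1]])
    R=cv2.Rodrigues(c["rvec"])[0]; return K,R,np.asarray(c["tvec"]),n=="wrist",c
def ray(c,uv):
    K,R,t,fish,_=c; d=np.array([(uv[0]-K[0,2])/K[0,0],(uv[1]-K[1,2])/K[1,1]])
    if fish:
        r=np.linalg.norm(d); v=np.array([*(d/max(r,1e-9)*np.sin(r)),np.cos(r)])
    else: v=np.array([*d,1])
    v=R.T@v; return -R.T@t, v/np.linalg.norm(v)
def proj(c,P):
    K,R,t,fish,_=c; p=R@np.asarray(P)+t
    if fish:
        r=np.hypot(p[0],p[1]); a=np.arctan2(r,p[2]); p=np.array([p[0]/r*a,p[1]/r*a,1])
    return (K@(p/p[2]))[:2]
def plane(c,uv,z):
    o,v=ray(c,uv); return o+v*(z-o[2])/v[2]
def tri(*obs):  # (cam,uv) pairs
    A=np.zeros((3,3));b=np.zeros(3);L=[]
    for c,uv in obs:
        o,v=ray(c,uv); M=np.eye(3)-np.outer(v,v); A+=M;b+=M@o;L.append((o,v))
    x=np.linalg.solve(A,b)
    return x,[np.linalg.norm(np.cross(x-o,v)) for o,v in L]
E
python3 - <<'E'
import cv2,numpy as np
s=cv2.imread("pics/scene0.png");t=cv2.imread("pics/top0.png")
f=lambda im,x,y:cv2.resize(im[y:y+75,x:x+100],(400,300),interpolation=cv2.INTER_CUBIC)
o=np.vstack([np.hstack([f(t,362,165),f(s,206,130)]),np.hstack([f(t,171,160),f(s,318,238)])])
cv2.imwrite("pics/crop1.png",o)
E
```

```text
(no output)
```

View pics/crop1.png

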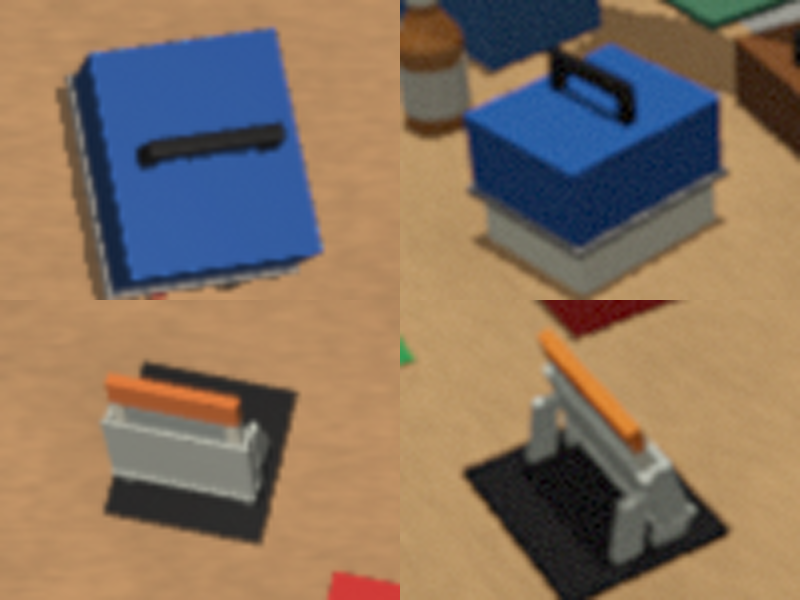

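The crops confirm the choice: the blue hood with its black handle sits on the white tank with the grey flange, and the orange-barred cassette leans in its stand on the black foot. Next I'll measure from both views.

Run:
```python
from h import *
T,S=cam("top"),cam("scene")
ft=lambda x,y,ox,oy:(ox+(x)/4.,oy+y/4.)
a=[(90,55),(275,30),(322,250),(133,280)]
b=[(468,115),(617,45),(719,98),(572,175)]
b=[b[3],b[0],b[1],b[2]]
P=[]
for p,q in zip(a,b):
    x,e=tri((T,ft(*p,362,165)),(S,ft(q[0]-400,q[1],206,130))); P.append(x); print("hood",x.round(4),np.round(e,4))
P=np.array(P);print("c",P.mean(0).round(4)); xv=P[0]-P[3]+P[1]-P[2]; yv=P[0]-P[1]+P[3]-P[2]
print("yaw",np.arctan2(xv[1],xv[0]),np.arctan2(-yv[0],yv[1]),np.linalg.norm(xv)/2,np.linalg.norm(yv)/2)
for p,q in [((142,155),(558,52)),((283,133),(628,118))]:
    # scene: left end is -y
    pass
L=tri((T,ft(142,150,362,165)),(S,ft(630-400,90,206,130)));R=tri((T,ft(283,130,362,165)),(S,ft(556-400,50,206,130)));print("handle",L,R,(L[0]+R[0])/2)
F=np.array([plane(T,ft(x,y-300,171,160),.008) for x,y in [(145,362),(297,392),(262,543),(105,512)]])
print("foot",F.round(4),F.mean(0)); xv=F[0]-F[3]+F[1]-F[2];yv=F[0]-F[1]+F[3]-F[2]
print("yaw",np.arctan2(xv[1],xv[0]),np.arctan2(-yv[0],yv[1]),np.linalg.norm(xv)/2,np.linalg.norm(yv)/2)
FS=np.array([plane(S,ft(x-400,y-300,318,238),.008) for x,y in [(575,602),(465,472),(728,530)]]);print("footS",FS.round(4), (FS[1]+FS[2])/2)
# cassette top ridge far edge: top view upper edge of bar; scene lower-left edge
A=tri((T,ft(106,75,171,160)),(S,ft(645-400,437-300,318,238)));B=tri((T,ft(240,98,171,160)),(S,ft(541-400,335-300,318,238)))
print("bar far edge",A,B)
im=cv2.imread("pics/top0.png").astype(int);m=((im[:,:,1]>im[:,:,2]+50)&(im[:,:,1]>im[:,:,0]+35)).astype(np.uint8)
n,l,st,ce=cv2.connectedComponentsWithStats(m)
for i in range(1,n):
    if st[i,4]>500: print("green",st[i],ce[i],plane(T,ce[i],.004))
```

```text
hood [ 0.5528 -0.2263  0.1251] [0.0011 0.0011]
hood [ 0.5715 -0.3644  0.1252] [0.0028 0.0028]
hood [ 0.4038 -0.3868  0.1278] [0.0041 0.0041]
hood [ 0.3841 -0.2518  0.1247] [0.001 0.001]
c [ 0.478  -0.3073  0.1257]
yaw 0.14110786770908942 0.1398079212329343 0.1699185941435118 0.13793697135429475
handle (array([ 0.47273771, -0.25465144,  0.16281703]), [np.float64(0.000145212809716614), np.float64(0.00014521280971660266)]) (array([ 0.48556392, -0.35391407,  0.16374795]), [np.float64(0.002828587356461554), np.float64(0.00282858735646163)]) [ 0.47915081 -0.30428275  0.16328249]
foot [[0.5952 0.3355 0.008 ]
 [0.5702 0.209  0.008 ]
 [0.4444 0.232  0.008 ]
 [0.4692 0.36   0.008 ]] [0.51975972 0.28415408 0.008     ]
yaw -0.18643902897145345 -0.19311625045326267 0.1281563366753326 0.12963984510730409
footS [[0.5924 0.343  0.008 ]
 [0.5729 0.2184 0.008 ]
 [0.472  0.3656 0.008 ]] [0.5224418  0.29196496 0.008     ]
bar far edge (array([0.54810686, 0.33715597, 0.12349844]), [np.float64(0.005497689737047275), np.float64(0.005497689737047227)]) (array([0.532054  , 0.23410533, 0.12322761]), [np.float64(0.0033233516485197514), np.float64(0.003323351648519606)])
green [ 278  138   71   75 3523] [313.32869713 174.98240136] [ 0.59984507 -0.0144928   0.004     ]
```

```bash
cat >> h.py <<'E'
def down(yaw):  # tool down, tool y along heading yaw
    y=np.array([np.cos(yaw),np.sin(yaw),0]); z=np.array([0,0,-1.]); return np.column_stack([np.cross(y,z),y,z])
def st(tag=""):
    s=robot.get_state(); print(tag,"t",round(s["time"],2),"p",np.round(s["ee_pos"],4),"F",np.round(s["force"],1),"M",np.round(s["moment"],2),"op",round(s["opening"],4)); return s
E
python3 - <<'E'
from h import *
for k in (0,np.pi):
    print(k,robot.ik([.479,-.305,.16],down(.14+k)),robot.ik([.60,-.0145,.115],down(-.34+k)))
k=min((0,np.pi),key=lambda k:abs(robot.ik([.479,-.305,.16],down(.14+k))[-1]) if robot.ik([.479,-.305,.16],down(.14+k)) is not None else 9)
print(k)
robot.move_ptp([.479,-.305,.27],down(.14+k)); st()
robot.move_linear([.479,-.305,.160],velocity=.12,threshold=8); st()
robot.gripper_to(0.0); st("gripped")
robot.move_linear([.479,-.305,.19],velocity=.06); st("up30")
robot.move_linear([.479,-.305,.27],velocity=.15); st("lifted")
cv2.imwrite("pics/lift.png",robot.grab_frame("scene")[120:300,160:460,::-1].repeat(2,0).repeat(2,1))
E
```

```text
0 [ 0.84032341  0.41665061 -0.41166551  1.80905705  0.19945774  0.95668348
  0.48449431] [ 0.42581128  0.56965421 -0.60434183  1.75404901  0.38926729  0.93994519
 -0.67827062]
3.141592653589793 [ 0.40467917  0.38822293  0.13492255  1.82440254 -0.06341596  0.93311837
 -2.43413687] [ 0.72623582  0.77359532 -1.08692187  1.74471614  0.76182965  1.11080296
  2.19001892]
0
 t 1.56 p [ 0.4783 -0.3063  0.2697] F [ 0.6 -0.3 -0.7] M [-0.03 -0.09 -0.  ] op 0.0942
 t 2.62 p [ 0.4793 -0.3052  0.1607] F [ 0.3  0.3 -0.1] M [-0.01 -0.12  0.01] op 0.0941
gripped t 3.83 p [ 0.4791 -0.305   0.16  ] F [ 1.6  0.5 -0.8] M [-0.01 -0.37  0.06] op 0.0137
up30 t 4.47 p [ 0.4789 -0.305   0.19  ] F [-0.3  0.3 -4.7] M [-0.02 -0.06  0.02] op 0.0137
lifted t 5.16 p [ 0.4786 -0.3049  0.269 ] F [-0.1  0.3 -4.5] M [-0.08 -0.08 -0.02] op 0.0138
```

View pics/lift.png

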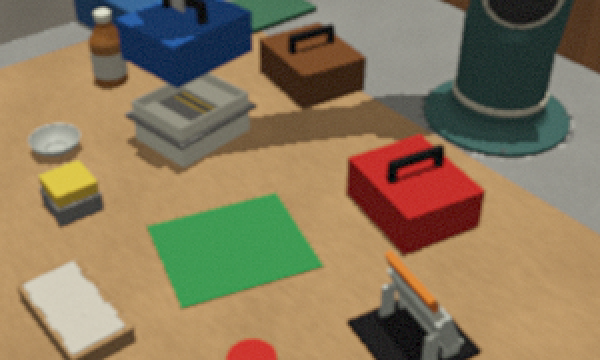

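The hood is off the tank (4.7 N) and the yellow slot strips show in the carrier. Now I'll set the hood on the mat, back off, and look into the tank with the wrist camera.

Run:
```python
from h import *
M=[.600,-.0145]
robot.move_linear([*M,.27],velocity=.25,frame=down(-.34)); st()
robot.move_linear([*M,.13],velocity=.15); 
print(robot.move_linear([*M,.106],velocity=.03,threshold=3)); st("down")
robot.gripper_to(.06); st("open")
robot.move_linear([*M,.24],velocity=.2); st()
robot.move_ptp([.40,-.312,.30],down(.14)); robot.pause(.3); st()
c=robot.camera_info("wrist"); np.savez("w1.npz",rvec=c["rvec"],tvec=c["tvec"])
R=cv2.Rodrigues(c["rvec"])[0]; print("cam",-R.T@c["tvec"],"axis",R[2]); 
cv2.imwrite("pics/w1.png",robot.grab_frame("wrist")[:,:,::-1])
cv2.imwrite("pics/top1.png",robot.grab_frame("top")[:,:,::-1])
print("deck proj",proj(cam("wrist"),[.478,-.306,.056]))
```

```text
t 6.62 p [ 0.5997 -0.0155  0.2698] F [ 0.3  0.7 -4. ] M [-0.11 -0.07 -0.  ] op 0.0137
True
down t 8.37 p [ 0.5998 -0.0145  0.1087] F [-0.1  0.5  5.3] M [-0.07 -0.09  0.02] op 0.0135
open t 9.22 p [ 0.5992 -0.0146  0.1084] F [ 0.3 -0.1 -0.1] M [-0.   -0.07 -0.03] op 0.0598
 t 10.03 p [ 0.5995 -0.0146  0.2389] F [ 0.  -0.3 -0. ] M [-0.03 -0.07  0.02] op 0.0596
 t 11.69 p [ 0.4003 -0.3116  0.2998] F [-0.2 -0.7 -0.4] M [-0.04 -0.14  0.03] op 0.0601
cam [ 0.39246786 -0.24384821  0.45917798] axis [ 0.03267201 -0.23382803 -0.97172887]
deck proj [377.03469301 176.00959798]
```

View pics/w1.png

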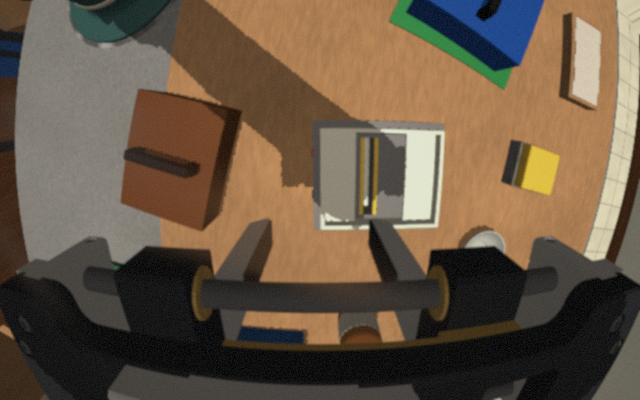

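View pics/top1.png

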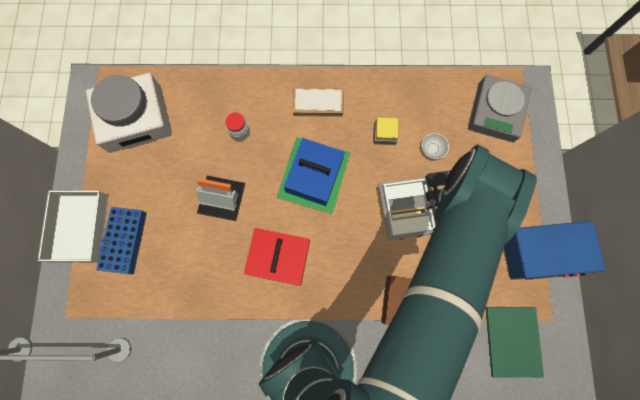

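The wrist view shows the tank rim from (314,122) to (445,230) and the slot between the yellow strips at columns ~363 and ~377. The top view shows the hood in the middle of the mat. I'll enlarge the tank to measure it.

Run:
```python
import cv2,numpy as np
w=cv2.imread("pics/w1.png")[112:240,302:458]; cv2.imwrite("pics/w1c.png",cv2.resize(w,None,fx=4.5,fy=4.5,interpolation=cv2.INTER_CUBIC))
```

```text
(no output)
```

View pics/w1c.png

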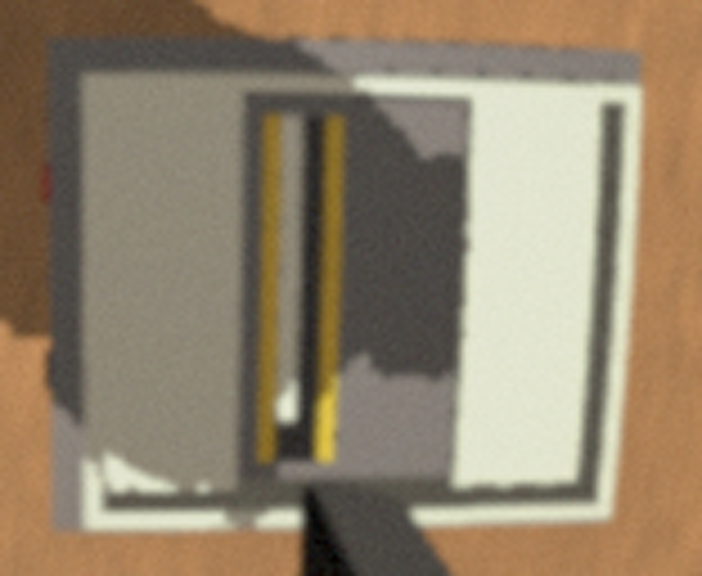

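Run:
```python
from h import *
c=np.load("w1.npz");W=cam("wrist");W=(W[0],cv2.Rodrigues(c["rvec"])[0],c["tvec"],True,None)
f=lambda p:((p[0]+.5)/4.5-.5+302,(p[1]+.5)/4.5-.5+112)
R=np.array([plane(W,f(p),.08) for p in [(80,72),(643,85),(612,520),(83,530)]])
print(R.round(4),R.mean(0)); x=R[1]-R[0]+R[2]-R[3];y=R[0]-R[3]+R[1]-R[2]
print(np.arctan2(x[1],x[0]),np.arctan2(-y[0],y[1]),np.linalg.norm(x)/2,np.linalg.norm(y)/2)
D=np.array([plane(W,f(p),.056) for p in [(282,115),(327,115),(313,461),(277,461)]])
print("slot",D.round(4),D.mean(0)); d=D[0]+D[1]-D[2]-D[3]; print("yaw",np.arctan2(-d[0],d[1]),np.linalg.norm(d)/2)
for yaw in(.14,): print("slot in tank x,y", (np.array([[np.cos(yaw),np.sin(yaw)],[-np.sin(yaw),np.cos(yaw)]])@(D.mean(0)-R.mean(0))[:2]))
# hood check in top image
T=cam("top"); im=cv2.imread("pics/top1.png").astype(int)[130:215,270:355]
m=(im[:,:,0]>im[:,:,2]+60)&(im[:,:,0]>im[:,:,1]+25); ys,xs=np.nonzero(m); print("hood px",xs.mean()+270,ys.mean()+130,plane(T,(xs.mean()+270,ys.mean()+130),.08))
# cassette grasp ik
ys_=-.19; n=np.array([np.cos(ys_),np.sin(ys_),0]);cz=np.sin(.4)*n+np.cos(.4)*np.array([0,0,1])
base=np.array([.5205,.287,0])-.022*n+[0,0,.03]; top=base+.105*cz; print("cass top",top)
z=-cz
for s in(1,-1):
    cx=s*(np.cos(.4)*n-np.sin(.4)*np.array([0,0,1])); O=np.column_stack([np.cross(cx,z),cx,z])
    print(s,robot.ik(top-.018*cz,O),robot.ik(top+.10*cz,O),robot.ik([.478,-.306,.25],down(.14+(0 if s==1 else np.pi))))
```

```text
[[ 0.3929 -0.2531  0.08  ]
 [ 0.5518 -0.2297  0.08  ]
 [ 0.571  -0.3588  0.08  ]
 [ 0.412  -0.3821  0.08  ]] [ 0.48191426 -0.30593302  0.08      ]
0.14597614871725012 0.147436191996357 0.1606698433203394 0.1305217761153691
slot [[ 0.4526 -0.2573  0.056 ]
 [ 0.4657 -0.2552  0.056 ]
 [ 0.4798 -0.3592  0.056 ]
 [ 0.4687 -0.3607  0.056 ]] [ 0.46668096 -0.30809847  0.056     ]
yaw 0.14447798264731038 0.10482276955068613
slot in tank x,y [-1.53864315e-02 -1.85533653e-05]
hood px 313.99588665447897 169.77330895795245 [ 0.59454676 -0.01632049  0.08      ]
cass top [0.53904901 0.28343266 0.1267114 ]
1 [ 0.06781631  0.8366716  -0.78655592  1.48011244  0.279684    1.3176587
 -0.91175888] [ 0.07179453  0.7914356  -0.81633153  1.28039058  0.25058683  1.55125155
 -0.88169265] [ 0.87635409  0.32174615 -0.44647449  1.71888891  0.15119101  1.13505346
  0.52583767]
-1 [ 0.10627716  0.86663474 -0.85981807  1.47866182  0.33584532  1.33315594
  2.18741422] [ 0.12458597  0.83575058 -0.93469135  1.27817786  0.330868    1.57210771
  2.20169593] [ 0.48136989  0.2908442   0.04137852  1.73254891 -0.0131891   1.1184689
 -2.47481549]
```

The fit is tight: the rim measures 160.7 x 130.5 mm, the yaw is 0.145, and the slot centre is at (0.4667, -0.3081), which is -15 mm in tank x. Next comes a closer look at the cassette from two wrist positions.

Run:
```python
from h import *
out=[];top=np.array([.539,.2834,.1267]);d={}
robot.move_linear([.42,.0,.30],velocity=.35,frame=down(-.1))
for i,x in enumerate((.48,.60)):
    robot.move_ptp([x,.215,.30],down(-.19)); robot.pause(.3)
    W=cam("wrist"); im=robot.grab_frame("wrist"); cv2.imwrite(f"pics/c{i}.png",im[:,:,::-1])
    u=proj(W,top).round().astype(int); print(u); d[f"r{i}"],d[f"t{i}"],d[f"o{i}"]=W[1],W[2],u-[50,50]
    o=u-[50,50]; out.append(cv2.resize(im[max(o[1],0):o[1]+100,o[0]:o[0]+100,::-1],(400,400),interpolation=cv2.INTER_CUBIC))
np.savez("c.npz",**d); cv2.imwrite("pics/c01.png",np.hstack(out)); st()
```

```text
[360 111]
[252 133]
 t 14.97 p [0.5997 0.2149 0.3005] F [ 0.6 -0.5  0.2] M [-0.05 -0.08 -0.02] op 0.0595
```

View pics/c01.png

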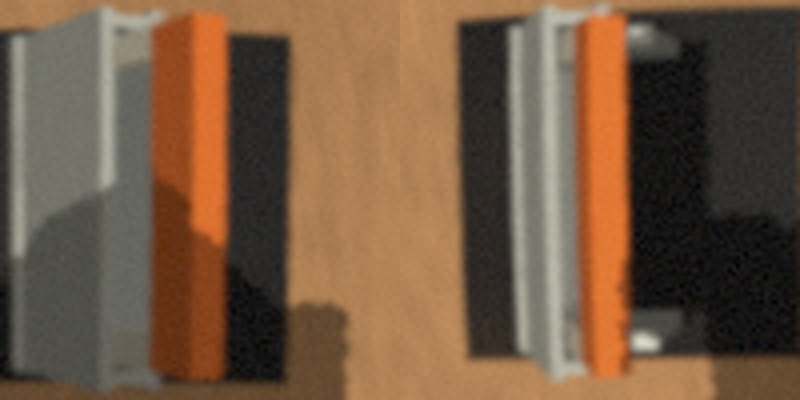

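The left view (TCP x=0.48) shows the bar's top face at columns 192–228 and rows 12–380. The right view shows it at columns 180–229 (within that tile) and rows 15–376. Both are 4x crops, and I'll triangulate the corners.

```bash
cat > cass.py <<'E'
from h import *
d=np.load("c.npz");K=cam("wrist")[0]
C=[(K,d[f"r{i}"],d[f"t{i}"],True,None) for i in (0,1)]
f=lambda p,i:((p[0]+.5)/4-.5+d[f"o{i}"][0],(p[1]+.5)/4-.5+d[f"o{i}"][1])
a=[(193,12),(228,14),(224,380),(192,380)];b=[(180,17),(228,15),(229,374),(187,376)]
Q=[tri((C[0],f(p,0)),(C[1],f(q,1))) for p,q in zip(a,b)]
P=np.array([q[0] for q in Q]);ctr=P.mean(0)
yv=P[0]-P[3]+P[1]-P[2];ys_=np.arctan2(-yv[0],yv[1]);xv=P[1]-P[0]+P[2]-P[3];xv/=2
n=np.array([np.cos(ys_),np.sin(ys_),0]);lean=.40
cz=np.sin(lean)*n+np.cos(lean)*np.array([0,0,1]);cx=np.cos(lean)*n-np.sin(lean)*np.array([0,0,1])
O=np.column_stack([np.cross(cx,-cz),cx,-cz])
if __name__=="__main__":
    print(P.round(4),[np.round(q[1][0],4) for q in Q],ctr.round(4),"yaw",ys_,"w",np.linalg.norm(yv)/2,"th",np.linalg.norm(xv),"lean",np.arctan2(-xv[2],xv@n))
E
python3 cass.py
```

```text
[[0.5451 0.3333 0.1339]
 [0.5561 0.3326 0.1234]
 [0.5363 0.2348 0.1265]
 [0.5267 0.2377 0.1354]] [np.float64(0.0), np.float64(0.0003), np.float64(0.0004), np.float64(0.0005)] [0.541  0.2846 0.1298] yaw -0.19476361344161225 w 0.09855977226568904 th 0.014238300957338605 lean 0.7522162514587752
```

The centre agrees with the stand geometry to within 2–3 mm. Grasping now.

Run:
```python
from cass import *
top=np.array([.540,.2842,.1275]); g=top-.018*cz
robot.move_ptp(top+.09*cz,O); st()
print(robot.move_linear(g,velocity=.1,threshold=8)); st("at")
robot.gripper_to(0.0); s=st("grip")
p=np.array(s["ee_pos"])
robot.move_linear(p+.025*cz,velocity=.05); st("up25")
robot.move_linear(p+.085*cz,velocity=.12); st("out")
robot.move_linear([.50,.20,.29],velocity=.25,frame=down(0.)); st("vert")
robot.move_linear([.4667,-.3081,.25],velocity=.3,frame=down(.145)); robot.pause(.3); st("over")
W=cam("wrist");im=robot.grab_frame("wrist");cv2.imwrite("pics/h_w.png",im[:,:,::-1]); np.savez("hw.npz",r=W[1],t=W[2])
im2=robot.grab_frame("scene");cv2.imwrite("pics/h_s.png",im2[:,:,::-1])
im3=robot.grab_frame("top");cv2.imwrite("pics/h_t.png",im3[:,:,::-1])
print(proj(cam("scene"),[.4667,-.3081,.26]),proj(W,[.4667,-.3081,.268]))
f=lambda i,x,y,w,h:cv2.resize(i[y:y+h,x:x+w,::-1],(400,300),interpolation=cv2.INTER_CUBIC)
u=proj(cam("scene"),[.4667,-.3081,.2]).round().astype(int)
o=np.vstack([np.hstack([f(im,0,0,640,400),f(im2,u[0]-60,u[1]-45,120,90)]),np.hstack([f(im,240,190,160,120),f(im3,360,150,120,90)])])
cv2.imwrite("pics/h_all.png",o)
```

```text
t 15.52 p [0.5747 0.2777 0.211 ] F [0.3 0.1 1.1] M [-0.11 -0.43  0.04] op 0.0597
False
at t 16.75 p [0.5336 0.2857 0.1114] F [ 0.7 -0.9 -0.9] M [-0.12 -0.38 -0.  ] op 0.0599
grip t 17.57 p [0.5331 0.2856 0.111 ] F [-0.5  0.2  0.4] M [-0.08 -0.21  0.1 ] op 0.0097
up25 t 18.23 p [0.5426 0.2838 0.134 ] F [-1.1  0.6 -0.8] M [ 0.04 -0.3  -0.03] op 0.0098
out t 18.88 p [0.5652 0.2791 0.1886] F [ 0.   0.4 -1.8] M [-0.14 -0.62 -0.09] op 0.0098
vert t 19.73 p [0.5002 0.1997 0.2893] F [ 0.   0.6 -2.2] M [-0.   -0.04  0.01] op 0.0098
over t 21.88 p [ 0.4668 -0.3078  0.2501] F [-0.3 -0.9 -1.7] M [-0.05 -0.08 -0.04] op 0.0095
[254.13946945 119.84203529] [316.42302349 259.75070095]
```

View pics/h_all.png

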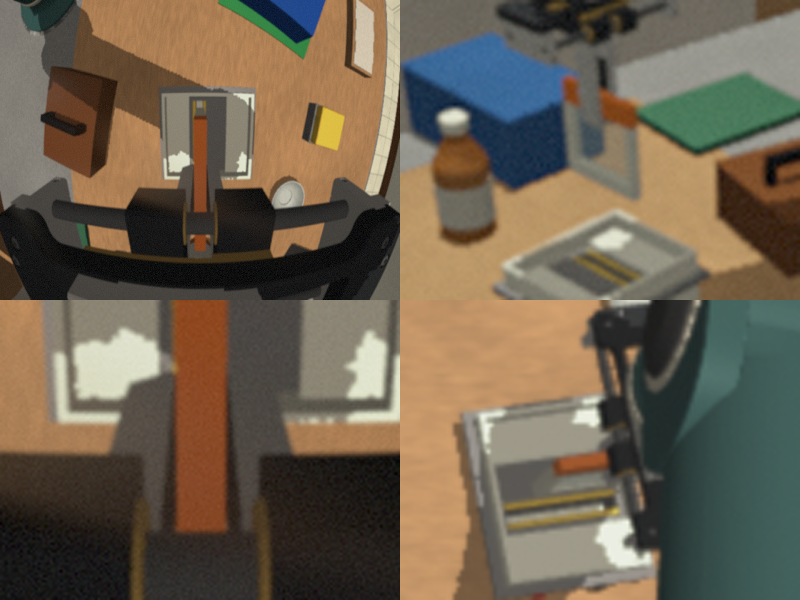

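The cassette hangs upright with the orange bar on top. I'll check its in-hand y offset from the near end of the orange bar in the wrist picture.

Run:
```python
from h import *
im=cv2.imread("pics/h_w.png").astype(int);m=(im[:,:,2]>im[:,:,1]+60)&(im[:,:,2]>90)
for r in (170,180,182,184,186,188,190,192,195,200,220): 
    x=np.nonzero(m[r,290:350])[0]; print(r,(x.min()+290,x.max()+290) if len(x) else None)
print([r for r in range(140,220) if m[r,318:324].all()][:3])
z=np.load("hw.npz");W=(cam("wrist")[0],z["r"],z["t"],True,None)
s=np.array([.4668,-.3078]);ty=np.array([-np.sin(.145),np.cos(.145)]);tx=np.array([np.cos(.145),np.sin(.145)])
rows=[r for r in range(130,260) if m[r,318:324].all()]; r0=rows[0]-.5
p=plane(W,(320.5,r0),.268)[:2]-s; print("end row",r0,"along y",p@ty,"x",p@tx)
for t in(.048,.05,.052): print(t,proj(W,[*(s+t*ty),.268]),proj(W,[*(s+t*ty),.244]))
```

```text
170 (np.int64(310), np.int64(329))
180 (np.int64(311), np.int64(329))
182 (np.int64(311), np.int64(329))
184 (np.int64(311), np.int64(329))
186 (np.int64(311), np.int64(329))
188 (np.int64(311), np.int64(329))
190 (np.int64(311), np.int64(329))
192 (np.int64(311), np.int64(329))
195 (np.int64(311), np.int64(329))
200 (np.int64(311), np.int64(329))
220 (np.int64(312), np.int64(329))
[160, 161, 162]
end row 159.5 along y 0.05011183623378454 x 0.0018621486438397878
0.048 [316.45282212 164.04070322] [316.97114694 157.71115295]
0.05 [316.44665856 159.74017298] [316.96738228 154.01646286]
0.052 [316.44092302 155.42415843] [316.96389072 150.31201133]
```

The in-hand y offset is about 0. In x, the wrist camera sees the gripped bar 1.9 mm to the +x side of where it must be, so the slot x is biased the same way (the top/scene hood estimate agrees). I'll feel for the slot starting at -2.5 mm.

Run:
```python
from h import *
tx=np.array([np.cos(.145),np.sin(.145)]);s=np.array([.4667,-.3081])
robot.move_linear([*(s-.0025*tx),.150],velocity=.12)
ok=False
for d in (-2.5,-1,-4,.5,-5.5,2):
    p=s+d*1e-3*tx
    robot.move_linear([*p,.148],velocity=.06)
    hit=robot.move_linear([*p,.130],velocity=.03,threshold=5); q=st(f"{d} {hit}")
    if q["ee_pos"][2]<.1335: ok=True;break
if ok:
    print(robot.move_linear([*p,.0985],velocity=.04,threshold=15)); st("in")
```

```text
-2.5 False t 24.01 p [ 0.4643 -0.3084  0.1301] F [ 0.3 -0.4 -1.4] M [ 0.03 -0.12  0.01] op 0.0097
True
in t 24.73 p [ 0.4641 -0.3084  0.0996] F [-3.  -0.3  7.7] M [-0.01  0.44  0.03] op 0.0099
```

It went in on the first try, and stopped on contact at TCP z=0.0996 (0.099 expected at home). I'll release it, back off and check.

Run:
```python
from h import *
robot.gripper_to(.035); s=st("rel"); p=s["ee_pos"]
robot.move_linear([p[0],p[1],.20],velocity=.12)
robot.move_linear([.38,-.312,.30],velocity=.2,frame=down(.14)); robot.pause(.3);st()
W=cam("wrist");im=robot.grab_frame("wrist");np.savez("fw.npz",r=W[1],t=W[2]);cv2.imwrite("pics/f_w.png",im[:,:,::-1])
s=robot.grab_frame("scene");cv2.imwrite("pics/f_s.png",s[:,:,::-1]);t=robot.grab_frame("top");cv2.imwrite("pics/f_t.png",t[:,:,::-1])
f=lambda i,x,y,w,h:cv2.resize(i[y:y+h,x:x+w,::-1],(400,300),interpolation=cv2.INTER_CUBIC)
o=np.vstack([np.hstack([f(im,310,110,160,120),f(s,211,145,96,72)]),np.hstack([f(s,180,120,200,150),f(t,250,100,200,150)])])
cv2.imwrite("pics/f_all.png",o)
```

```text
rel t 25.32 p [ 0.4637 -0.3082  0.0992] F [-0.  -0.4 -1.4] M [-0.05 -0.13 -0.  ] op 0.0351
 t 27.42 p [ 0.3803 -0.3117  0.2995] F [ 1.   0.4 -0.2] M [-0.06 -0.07 -0.  ] op 0.0351
```

View pics/f_all.png

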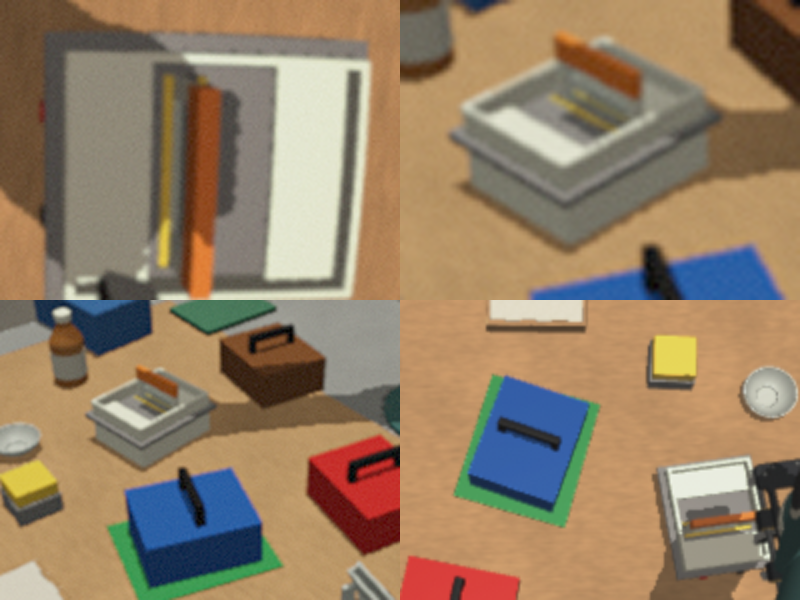

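The cassette stands in the slot with the orange bar up, and the hood is in the middle of the mat. The bystanders in view are undisturbed. One numeric height check on the bar's far top edge before handing in.

Run:
```python
from h import *
S=cam("scene");z=np.load("fw.npz");W=(cam("wrist")[0],z["r"],z["t"],True,None)
g=lambda p:((p[0]-400+.5)*.24-.5+211,(p[1]+.5)*.24-.5+145); w=lambda p:((p[0]+.5)*.4-.5+310,(p[1]+.5)*.4-.5+110)
for a,b in [((641,76),(219,87)),((556,34),(210,297))]: print(tri((S,g(a)),(W,w(b))))
c=np.array([.464,-.3083]);ty=np.array([-np.sin(.145),np.cos(.145)]);tx=np.array([np.cos(.145),np.sin(.145)])
for zz in(.117,.125):
  for t in(.05,-.05):
    p=[*(c+t*ty+.005*tx),zz]; u=proj(S,p);v=proj(W,p); print(zz,t,(u-[211,145])/.24+[400,0],(v-[310,110])/.4)
```

```text
(array([ 0.45903391, -0.25483946,  0.1178895 ]), [np.float64(0.003438128979335708), np.float64(0.0034381289793356928)])
(array([ 0.475491  , -0.35402231,  0.11867234]), [np.float64(0.0014583297099939477), np.float64(0.001458329709993998)])
0.117 0.05 [630.40060716  73.91957738] [217.30473266  88.32428256]
0.117 -0.05 [550.37887837  32.28639094] [206.77974922 298.64958397]
0.125 0.05 [629.89502759  65.56134457] [221.66773416  89.8400963 ]
0.125 -0.05 [549.63361507  24.09985868] [210.50326165 304.48745072]
```

Run:
```python
from h import *
robot.sign_off()
```

```text
the job is handed in; nothing more can be done
```

The job is done and handed in, with no verdict reported. The blue hood is on the green mat and the cassette is in the carrier's slot. The last clock reading, just before handing in, was about 27.5 s of the 72 s allowed.

- **Hood:** I lifted it off the tank and set it down right way up. The top camera put its centre about 5 mm from the mat's middle.
- **Cassette:** I drew it out of the stand along its lean, turned it upright and felt for the slot at about -15 to -18 mm in tank x. It went in on the first try and stopped on the tank floor at TCP z = 0.0996 m, against 0.099 expected.
- **Last checks:** two views put the bar's top at 0.118 to 0.119 m, against 0.117 at home. They put the cassette's centre within about 2 mm of the tank's middle in y. Nothing was touching the gripper, and the bystanders seen in the final crops looked undisturbed.
- **Disagreements:** the wrist camera read about 2 mm too far in +x, which I corrected for before inserting. The final rays in the height check missed each other by 1.5 to 3.4 mm. A direct measurement of the lean came out at 0.75 rad from a few pixels, so I used the stated 0.40, and the grasp held.

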